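# Set up the screwing station

### The arm

A 6-joint arm with a two-finger parallel gripper is mounted at the origin on a cart in front of the work surface, level with it; the furniture and walls round the work are solid. World frame = base frame: x ahead of the robot, y to its left, z up, the work surface at z = 0. Lengths are in m, angles in rad, forces in N, time in s.
With the tool pointing down it reaches from about 0.3 to 0.775 m from the base axis. Payload 14.6 kg.
Tool frame: the origin (TCP) lies between the finger pads; the fingertips stand 14 mm ahead of it and the grasp point (between the pads) lies 5 mm behind it; z points along the fingers, y is the line along which they close (so a half turn about z gives the same grasp; the last joint's range is limited). The gripper opens to 94 mm and grips with 3 to 60 N. Pads are 16 mm wide; open, the fingers measure 119 mm over their backs; the gripper's body (75 mm by 177 mm) begins 78 mm behind the grasp point.
Start: joints at [-1.251, 0.3, 1.521, -0, 1.321, -0.067], TCP at [0.207, -0.509, 0.219] pointing down, gripper open.
Joint ranges: [-3.03, 3.03], [-0.79, 2.21], [0.23, 2.52], [-1.04, 4.18], [0, 3.07], [-2.55, 2.55]. Speed limits (rad/s): [2.22, 2.22, 2.57, 3.14, 3.14, 3.14].

### API

Orientations are given as [roll, pitch, yaw] about the fixed x, y, z axes, in that order (R = Rz(yaw) Ry(pitch) Rx(roll)).
In Python, from station import ctrl gives the robot as it stands. The module is installed in compiled form; this text tells all that it offers.
- The arm moves only by the tool move_arm, never from a script. Its argument "targets" is a list of rows, each a list of 7 numbers: the opening, from -1 (shut) to 1 (fully open), then the shift along the tool's x, y, z in units of 50 mm (1.0 is 50 mm), then the turn, a rotation vector about the tool's x, y, z in rad. A call has 1 to 12 rows; each row is the pose to reach, as a shift and turn from the pose commanded when the call began, along the tool's axes at that moment; what a row does not reach only later rows make up. A row lasts 1/10 s, in which the tool goes at most 50 mm and 8.59 degrees, less where a joint would pass 70% of its speed; a pose out of reach is approached as far as the arm can. A call with a gripper value outside its range is refused whole. The fingers move at their own pace and stop on an object; "grip_force" is the grip in N (left out, the last holds). Time passes only in rows, so rows that repeat a pose let the fingers close. It gives the time, the measured TCP pose, the force, the opening and the grip force at its end, in the units of the state.
- ctrl.get_obs(): the state, without advancing time (a new reading comes with each control period).
- ctrl.camera(name): name is "side" or "top" or "wrist"; returns (picture, depth): 400x640x3 uint8, red, green, blue; 400x640 float32, m along the optical axis (not along the pixel's ray), 0 where there is no reading.
- ctrl.camera_params(name): a dict with "intrinsics" (3x3 intrinsics, pixels), "k1" (the pictures are not rectified: a ray, as slopes to the right and down, at radius r is drawn at 1 + k1 r^2 times it, then the intrinsics apply), "rvec" (rotation vector, rad) and "tvec" (3), from world to camera coordinates, as OpenCV has them; the wrist camera has in their place "T_tool_cam" (4x4, takes a point from camera to tool coordinates, whose origin is the TCP and whose axes are the flange's). Camera axes: x right, y down, z forward; pixel columns grow to the right and rows downward; lengths in m; the calibration is good to about 2 mm. A picture is of the moment at which its call begins: read the wrist's pose just before it. camera_params takes no time and is no camera call.
- ctrl.hand_in(): hands the job in; it is judged then, once.
Trained networks look in the newest picture that a camera, given by its name, has taken for a name from the list of things; names that differ only in an ending like _2 or _b are one class to them, and where a whole thing is asked for, a point or a joint stands for the part that bears it (a point fixed in the world has none). Each returns a list of dicts, best first, with "score" (0 to 1); they miss things now and then, are a little off and sometimes report something else, mostly with a low value. They report only what shows in the picture. A call takes as long as a camera call. They do not tell look-alikes from the thing itself.
- ctrl.cut_out(camera, target): "region" (400x640 bool, what is visible of it) and "point" ([column, row] in pixels, amid what is visible of it).
- ctrl.tip_of(camera, target): "point" ([column, row] in pixels: a listed point, or the origin of a listed thing).
The state is a dict: "time_s": time; "qpos": joint angles; "joint_vel": joint speeds; "tau": joint torques, N m; "ee_pos": TCP position; "eef_rot": TCP orientation; "force": force on the tool from outside, world axes, zero at the start; "moment": the same for the moment, N m; "grip_width": finger opening in m; "grip_force": force on a finger pad.
Only numpy, scipy, OpenCV 4.12 (cv2) and the standard library are available. Lean on these libraries where they do the work, as an engineer would, in place of code of your own. Each camera call takes 0.05 s, during which the arm holds its last target. There are 200 camera calls.

### The job

Lay out the things from the grey mat on the white board for screwing: set the small pale block on the board midway between the green and the blue pad, its long side parallel to the dark back strip, and lay the dark walnut part centred on top of it, also parallel to the strip. Stand the red-lidded jar of screws upright in the middle of the green pad and the tape measure, on edge as it is now, in the middle of the blue pad. Lay the orange-handled screwdriver flat on the board in front of the walnut part (on the side away from the strip), parallel to it, mid-length level with the part's middle and about 50 mm clear of the part's edge, either way round; leave the red screwdriver alone.

Things in the scene. Friction and masses are not known exactly. Their poses are not given: they have to be found in the camera images.
- board: White laminate board, fixed to the bench, 240 mm deep (x) by 380 mm wide (y), 18 mm thick. A dark wooden strip, 18 mm wide and rising 14 mm above the board, runs along its back edge. Origin: centre of the underside, midway between the two pads. x points across the board to the back strip, y along the strip to the left; z up. The back strip is always on the side away from the robot; the board may be turned a little.
- mat: Grey flat mat, 360 mm (x) by 320 mm (y), 3 mm thick, fixed to the bench beside the board (to its left or right). All five things to be moved, and the red screwdriver, lie on it at the start. Origin: centre of the underside.
- green_pad: Green round pad, 80 mm across, 3 mm thick, fixed on the board near one end (left or right). Origin: centre of its underside, which is the board's top face (18 mm above the board's origin); 135 mm from the board's centre along the board's y axis.
- blue_pad: Blue round pad, 80 mm across, 3 mm thick, fixed on the board near the other end, 135 mm from the board's centre. Origin: centre of its underside, which is the board's top face.
- riser: Small pale wooden block, 50 mm (x) by 70 mm (y, the long side) by 40 mm high. Origin: centre of the underside.
- part: Dark walnut part, a bar 45 mm (x) by 140 mm (y, the long side) by 30 mm high. Origin: centre of the underside.
- jar: Jar of screws: clear jar 66 mm across and 80 mm high with a red lid, 60 mm across, from 81 to 95 mm above the underside; 0.24 kg. It stands upright. Origin: centre of the underside.
- tape: Yellow and black tape measure standing on edge, 38 mm (x; its body, the part to grip, is 34 mm thick) by 74 mm (y) by 65 mm high; 0.22 kg. Origin: centre of the underside.
- orange_driver: Screwdriver with an orange handle lying flat, 220 mm long (x), 26 mm across the handle and 27 mm high. Origin: middle of its length, on the underside. The handle fills the half towards -x (20 to 110 mm from the origin), the thin steel blade points to +x.
- red_driver: Screwdriver with a red handle lying flat, 190 mm long (x), 26 mm across the handle, 27 mm high; a bystander that stays where it is, at the back of the mat. Origin: middle of its length, on the underside.
Not all that is in view belongs to the job. There is more than one size of the riser; the one meant has the size given above.

How it is judged:
At the end, for the whole second after the job is handed in: Block midway between the pads and walnut part centred on it, jar and tape upright centred on their pads, each to 15 mm; block and part within 10 deg of the strip; orange driver in front of the part, parallel (11 deg), middles 65-110 mm apart and within 30 mm along the part; all released, at rest (x of riser in the frame of board between -0.015 and 0.015 m and y of riser in the frame of board between -0.015 and 0.015 m and z of riser in the frame of board between 0.013 and 0.023 m and angle between the y axis of each of riser, part and the y axis of board, either way round below 0.17 rad and angle between each of riser, part, jar, tape's own z axis and vertical below 0.08 rad and horizontal distance between part and riser below 0.015 m and z of part in the frame of riser between 0.035 and 0.045 m and horizontal distance between jar and green_pad below 0.015 m and z of jar in the frame of green_pad between -0.002 and 0.008 m and horizontal distance between tape and blue_pad below 0.015 m and z of tape in the frame of blue_pad between -0.002 and 0.008 m and y of orange_driver in the frame of part between -0.03 and 0.03 m and horizontal distance between orange_driver and part between 0.065 and 0.11 m and x of orange_driver in the frame of board below -0.03 m and angle between the x axis of orange_driver and the y axis of board, either way round below 0.2 rad and z of orange_driver in the frame of board below 0.05 m and linear speed of each of riser, part, jar, tape, orange_driver below 0.02 m/s); the robot touches nothing.
It fails at once if the red screwdriver is moved by more than 30 mm (distance of red_driver from where it was at the start of the episode above 0.03 m).
It also fails if it takes over 128 s, if anything falls off the work surface, if the arm or the gripper's body presses on something with over 40 N, if the wrist force passes 120 N, or if a joint passes its speed limit or range.

## Working session

There is one attempt and no reset: what is moved stays moved. The work goes in short steps, Python scripts to look and compute and a tool call to move; the robot and the scene stay as the last step left them, time stands still between calls to the robot, and variables do not carry over. Pictures are saved under pics/ and viewed, at most 14 in all, crops included, and the job is handed in when it is done.

Besides the shell and the picture viewer there is one more tool, called in YAML: its name, and indented under it one key for each argument. move_arm: Moves the arm, as the interface text tells. Its arguments: {"type":"object","properties":{"targets":{"type":"array"},"grip_force":{"type":"number"}},"required":["targets"]}

```bash
mkdir -p pics; cat > h.py <<'E'
import numpy as np, cv2
from station import ctrl
from scipy.spatial.transform import Rotation as R
def Tcam(name,obs=None):
    p=ctrl.camera_params(name)
    if name=='wrist':
        o=obs or ctrl.get_obs(); T=np.eye(4)
        T[:3,:3]=R.from_euler('xyz',o['eef_rot']).as_matrix(); T[:3,3]=o['ee_pos']
        return T@np.array(p['T_tool_cam']),p
    T=np.eye(4); T[:3,:3]=cv2.Rodrigues(np.array(p['rvec'],float))[0]; T[:3,3]=np.ravel(p['tvec'])
    return np.linalg.inv(T),p
def cloud(depth,T,p):
    K=np.array(p['intrinsics'],float)
    v,u=np.mgrid[0:400,0:640]
    pts=np.stack([u.ravel(),v.ravel()],1).astype(np.float64)[:,None]
    n=cv2.undistortPoints(pts,K,np.array([p['k1'],0,0,0,0.]))[:,0]
    d=depth.ravel()[:,None]
    X=np.hstack([n*d,d])@T[:3,:3].T+T[:3,3]
    X[d[:,0]==0]=np.nan
    return X.reshape(400,640,3)
def look(name):
    o=ctrl.get_obs(); im,d=ctrl.camera(name); T,p=Tcam(name,o)
    return im,cloud(d,T,p)
def save(im,f): cv2.imwrite('pics/'+f,cv2.cvtColor(im,cv2.COLOR_RGB2BGR))
def rect(X,m,zmin,zmax):
    q=X[m]; q=q[(q[:,2]>zmin)&(q[:,2]<zmax)]
    r=cv2.minAreaRect(q[:,:2].astype(np.float32)*1000)
    return np.round(r[0],1),np.round(r[1],1),round(r[2],1),np.round(np.percentile(q[:,2],[5,50,95])*1000,1),len(q)
E
python3 - <<'E'
from h import *
im,X=look('top'); save(im,'top.png'); np.save('top.npy',X)
print(ctrl.get_obs())
names='board mat green_pad blue_pad riser part jar tape orange_driver red_driver'.split()
for n in names:
    for r in ctrl.cut_out('top',n):
        m=r['region']; q=X[m]; z=q[:,2]
        top=np.nanpercentile(z,95)
        try: rr=rect(X,m,top-0.008,top+0.01)
        except Exception as e: rr=e
        print(n,round(r['score'],2),np.round(r['point']),m.sum(),rr)
im,_=look('side'); save(im,'side.png')
E
```

```text
{'time_s': 0.05, 'qpos': array([-1.25057557e+00,  3.00470577e-01,  1.52158238e+00,  2.35769210e-06,
        1.32071856e+00, -6.65907422e-02]), 'joint_vel': array([-0.00074209,  0.00083975,  0.0002232 ,  0.0009481 , -0.00044833,
        0.00025353]), 'tau': array([ 7.71912928e-04, -5.33209813e+01, -3.53707302e+01,  7.09392526e-02,
        2.35086383e-02, -5.73921625e-05]), 'ee_pos': array([ 0.20740355, -0.50912316,  0.21888606]), 'eef_rot': array([-3.14041655e+00, -8.07219807e-05,  3.86810863e-01]), 'force': array([ 1.32103934,  0.01797125, -0.58118879]), 'moment': array([-0.0338905 , -0.00450124,  0.00386325]), 'grip_force': 0.0, 'grip_width': 0.0943240640947419}
board 0.86 [397. 219.] 9479 (array([ 531.5, -193.6]), array([375.3, 235.4]), 82.8, array([24.8, 32.3, 37.2]), 1003)
board 0.46 [254. 222.] 10368 (array([528.2, 211.4]), array([359.8, 319.5]), 2.5, array([1.4, 4.6, 8.7]), 9479)
mat 0.92 [257. 222.] 10241 (array([528.1, 211.2]), array([359.4, 318.7]), 2.3, array([1.4, 4.6, 8.8]), 9313)
green_pad 0.69 [349. 210.] 588 (array([547.7, -58.8]), array([75.9, 76.2]), 89.4, array([19.
[... 782 characters left out ...]
1, 103.1]), 366)
jar 0.28 [399. 218.] 9656 (array([ 530.5, -195.7]), array([380.4, 236.3]), 83.0, array([24.8, 32.3, 37.2]), 1022)
tape 0.66 [255. 196.] 359 (array([601.3, 215.3]), array([47.6, 35.8]), 85.0, array([62.6, 67.3, 71. ]), 193)
tape 0.34 [256. 221.] 10587 (array([528.8, 211.6]), array([364.9, 319.3]), 2.5, array([1.6, 4.7, 9. ]), 9426)
orange_driver 0.56 [278. 264.] 296 (array([405.1, 135. ]), array([20.7, 83.2]), 5.7, array([25.1, 28.6, 34.4]), 144)
orange_driver 0.36 [447. 220.] 587 (array([ 512.7, -329.4]), array([76.9, 77.9]), 28.1, array([19.4, 22.7, 26.7]), 539)
red_driver 0.74 [267. 164.] 217 (array([680.6, 183.3]), array([24.5, 75.7]), 7.7, array([25.7, 28.7, 34.5]), 134)
```

View pics/top.png

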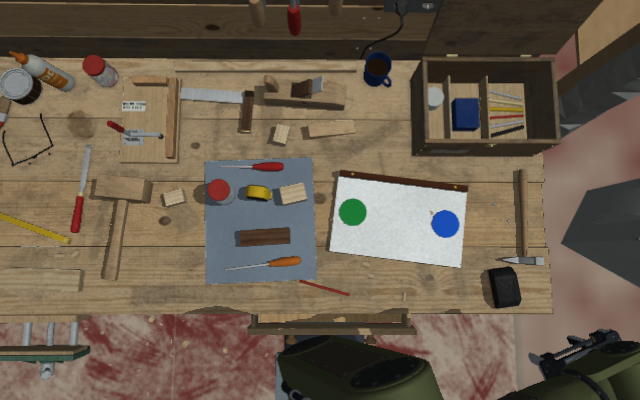

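View pics/side.png

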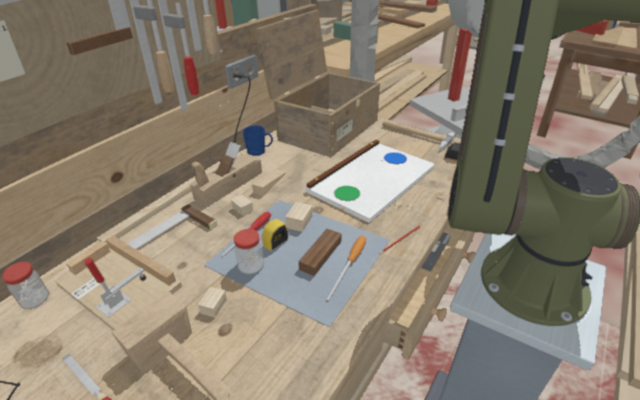

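The top view shows the mat on the left with the part (264,237), the jar (219,192), the tape (258,193), the orange driver (264,264) and the red driver (252,167). The board is on the right, with the green pad at (352,212) and the blue pad at (445,223).

Riser candidates are (292,194), (173,197) and (281,134). Only the first fits: it lies on the mat and measures 49.5×69.5 mm with its top at about 43 mm. The other two are 38×53 mm and off the mat. I'll confirm with a crop.

```bash
cat >> h.py <<'E'
def plan(*wps):
    "world waypoints x,y,z(mm),yaw deg -> rows (units of the move) and rows needed"
    o=ctrl.get_obs(); R0=R.from_euler('xyz',o['eef_rot']); p0=o['ee_pos']; pp=p0; pR=R0
    for x,y,z,w in wps:
        p=np.array([x,y,z])/1000; R1=R.from_euler('xyz',[np.pi,0,np.radians(w)])
        s=R0.inv().apply(p-p0)/.05; t=(R0.inv()*R1).as_rotvec()
        n=max(np.linalg.norm(p-pp)/.05,np.degrees((pR.inv()*R1).magnitude())/8.59)
        print(np.round(s,3).tolist(),np.round(t,3).tolist(),'rows %.1f'%n); pp,pR=p,R1
E
python3 - <<'E'
from h import *
X=np.load('top.npy')
m=(abs(X[...,0]-.601)<.05)&(abs(X[...,1]-.215)<.05)
for lo in (.015,.03,.045): print(rect(X,m,lo,.08))
m=(abs(X[...,0]-.405)<.035)&(abs(X[...,1]-.18)<.15)
print(rect(X,m,.012,.05))
im=cv2.imread('pics/top.png')
cv2.imwrite('pics/crop.png',cv2.resize(im[110:290,150:340],None,fx=3.3,fy=3.3,interpolation=cv2.INTER_CUBIC))
plan((600,113.5,150,102.8),(600,113.5,25,102.8))
E
```

```text
(array([600.4, 212.9]), array([72.9, 37.2]), 83.1, array([20.2, 63.2, 70.1]), 350)
(array([600.8, 216.3]), array([66. , 37.2]), 83.3, array([40.3, 63.9, 70.3]), 318)
(array([601. , 217.3]), array([64. , 36.8]), 83.2, array([49.3, 64.7, 70.3]), 287)
(array([407.5, 190.3]), array([ 44.2, 235.6]), 4.2, array([13.7, 24.3, 32.5]), 324)
[11.97, -8.575, 1.389] [0.0, -0.0, -1.407] rows 14.8
[11.97, -8.575, 3.889] [0.0, -0.0, -1.407] rows 2.5
```

View pics/crop.png

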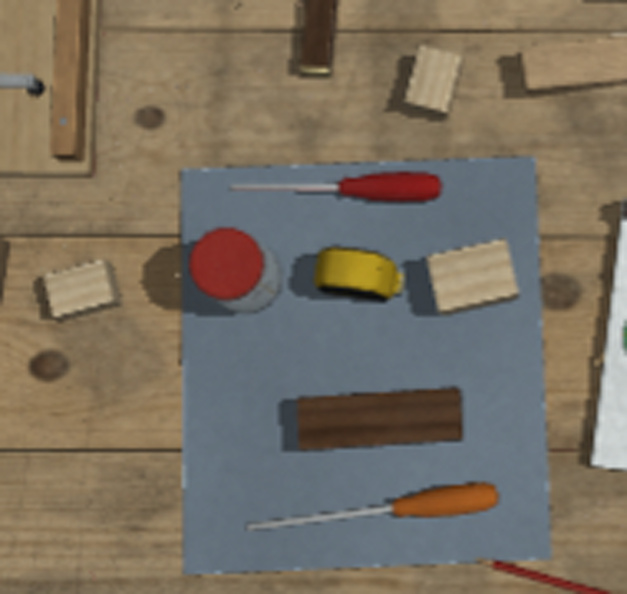

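The crop confirms it: the large pale block at crop (473,276) on the mat is the riser. The other two, at (80,288) and (434,80), are smaller and lie on the bench.

move_arm:
  targets:
    - [0.5,11.97,-8.57,1.0,0,0,-1.407]
    - [0.5,11.97,-8.57,1.0,0,0,-1.407]
    - [0.5,11.97,-8.57,1.0,0,0,-1.407]
    - [0.5,11.97,-8.57,1.0,0,0,-1.407]
    - [0.5,11.97,-8.57,1.0,0,0,-1.407]
    - [0.5,11.97,-8.57,1.0,0,0,-1.407]
    - [0.5,11.97,-8.57,1.0,0,0,-1.407]
    - [0.5,11.97,-8.57,1.0,0,0,-1.407]
    - [0.5,11.97,-8.57,1.0,0,0,-1.407]
    - [0.5,11.97,-8.57,1.0,0,0,-1.407]
    - [0.5,11.97,-8.57,1.0,0,0,-1.407]
    - [0.5,11.97,-8.57,1.0,0,0,-1.407]
  grip_force: 20

```text
time_s: 1.8
ee_pos: [0.5276, -0.001, 0.1789]
eef_rot: [3.141, 0.0, 1.794]
force: [0.8, -0.7, -0.3]
grip_width: 0.0705
grip_force: 0.0
```

```bash
python3 -c "
from h import *
plan((600,113.5,150,102.8),(600,113.5,25,102.8))"
```

```text
[1.912, 1.918, 0.578] [0.001, 0.0, -0.0] rows 2.8
[1.912, 1.917, 3.078] [0.001, 0.0, -0.0] rows 2.5
```

move_arm:
  targets:
    - [0.5,1.91,1.92,0.58,0,0,0]
    - [0.5,1.91,1.92,0.58,0,0,0]
    - [0.5,1.91,1.92,0.58,0,0,0]
    - [0.5,1.91,1.92,0.58,0,0,0]
    - [0.5,1.91,1.92,0.58,0,0,0]
    - [0.5,1.91,1.92,0.58,0,0,0]
    - [0.5,1.91,1.92,0.58,0,0,0]

```text
time_s: 2.5
ee_pos: [0.5992, 0.1103, 0.1504]
eef_rot: [3.141, 0.0, 1.793]
force: [-0.3, -0.2, -0.7]
grip_width: 0.0705
grip_force: 0.0
```

```bash
python3 -c "
from h import *
plan((600,113.5,150,102.8),(600,113.5,25,102.8))"
```

```text
[0.059, 0.03, 0.009] [0.001, 0.0, -0.002] rows 0.1
[0.059, 0.028, 2.509] [0.001, 0.0, -0.002] rows 2.5
```

move_arm:
  targets:
    - [0.5,0.06,0.03,1,0,0,0]
    - [0.5,0.06,0.03,2,0,0,0]
    - [0.5,0.06,0.03,2.5,0,0,0]
    - [0.5,0.06,0.03,2.5,0,0,0]
    - [0.5,0.06,0.03,2.5,0,0,0]
    - [-0.4,0.06,0.03,2.5,0,0,0]
    - [-0.4,0.06,0.03,2.5,0,0,0]
    - [-0.4,0.06,0.03,2.5,0,0,0]
    - [-0.4,0.06,0.03,2.5,0,0,0]
    - [-0.4,0.06,0.03,2.5,0,0,0]
    - [-0.4,0.06,0.03,2.5,0,0,0]
    - [-0.4,0.06,0.03,2.5,0,0,0]

```text
time_s: 3.7
ee_pos: [0.6007, 0.1146, 0.0261]
eef_rot: [3.14, 0.0, 1.794]
force: [-1.5, -0.5, 7.3]
grip_width: 0.0497
grip_force: 20.0
```

```bash
python3 -c "
from h import *
plan((600,113.5,120,102.8),(530.4,-194,120,82.7),(530.4,-194,42,82.7))"
```

```text
[-0.02, -0.015, -1.878] [0.002, 0.0, -0.0] rows 1.9
[-5.709, -2.733, -1.881] [0.002, -0.0, 0.351] rows 6.3
[-5.709, -2.736, -0.321] [0.002, -0.0, 0.351] rows 1.6
```

move_arm:
  targets:
    - [-0.4,0,0,-1,0,0,0]
    - [-0.4,0,0,-1.9,0,0,0]
    - [-0.4,-5.71,-2.73,-1.9,0,0,0.351]
    - [-0.4,-5.71,-2.73,-1.9,0,0,0.351]
    - [-0.4,-5.71,-2.73,-1.9,0,0,0.351]
    - [-0.4,-5.71,-2.73,-1.9,0,0,0.351]
    - [-0.4,-5.71,-2.73,-1.9,0,0,0.351]
    - [-0.4,-5.71,-2.73,-1.9,0,0,0.351]
    - [-0.4,-5.71,-2.73,-1.9,0,0,0.351]
    - [-0.4,-5.71,-2.73,-1.9,0,0,0.351]
    - [-0.4,-5.71,-2.73,-1.9,0,0,0.351]
    - [-0.4,-5.71,-2.73,-1.9,0,0,0.351]

```text
time_s: 4.9
ee_pos: [0.5305, -0.1926, 0.1198]
eef_rot: [-3.142, -0.0, 1.444]
force: [-0.5, -0.1, -1.4]
grip_width: 0.0504
grip_force: 20.0
```

```bash
python3 -c "
from h import *
print(ctrl.get_obs()['grip_width'])
plan((530.4,-194,120,82.7),(530.4,-194,42,82.7))"
```

```text
0.05044751493272535
[-0.028, 0.001, -0.003] [-0.0, -0.0, 0.001] rows 0.0
[-0.028, 0.001, 1.557] [-0.0, -0.0, 0.001] rows 1.6
```

move_arm:
  targets:
    - [-0.4,-0.03,0,0.8,0,0,0]
    - [-0.4,-0.03,0,1.35,0,0,0]
    - [-0.4,-0.03,0,1.57,0,0,0]
    - [-0.4,-0.03,0,1.57,0,0,0]
    - [-0.4,-0.03,0,1.57,0,0,0]
    - [-0.4,-0.03,0,1.57,0,0,0]
    - [0.4,-0.03,0,1.57,0,0,0]
    - [0.4,-0.03,0,1.57,0,0,0]
    - [0.4,-0.03,0,1.57,0,0,0]
    - [0.4,-0.03,0,0.8,0,0,0]
    - [0.4,-0.03,0,-0.6,0,0,0]
    - [0.4,-0.03,0,-0.6,0,0,0]

```text
time_s: 6.1
ee_pos: [0.531, -0.196, 0.1543]
eef_rot: [3.136, 0.001, 1.443]
force: [-0.3, -1.0, -0.4]
grip_width: 0.0662
grip_force: 0.0
```

```bash
python3 -c "
from h import *
plan((476,193,130,93.7),(476,193,21,93.7))"
```

```text
[7.576, -2.088, 0.464] [0.005, 0.002, -0.193] rows 7.9
[7.58, -2.099, 2.644] [0.005, 0.002, -0.193] rows 2.2
```

move_arm:
  targets:
    - [0.38,7.58,-2.09,0.46,0,0,-0.193]
    - [0.38,7.58,-2.09,0.46,0,0,-0.193]
    - [0.38,7.58,-2.09,0.46,0,0,-0.193]
    - [0.38,7.58,-2.09,0.46,0,0,-0.193]
    - [0.38,7.58,-2.09,0.46,0,0,-0.193]
    - [0.38,7.58,-2.09,0.46,0,0,-0.193]
    - [0.38,7.58,-2.09,0.46,0,0,-0.193]
    - [0.38,7.58,-2.09,0.46,0,0,-0.193]
    - [0.38,7.58,-2.09,0.46,0,0,-0.193]
    - [0.38,7.58,-2.09,0.46,0,0,-0.193]
    - [0.38,7.58,-2.09,0.46,0,0,-0.193]
    - [0.38,7.58,-2.09,0.46,0,0,-0.193]

```text
time_s: 7.3
ee_pos: [0.475, 0.1926, 0.1269]
eef_rot: [3.141, 0.0, 1.634]
force: [-0.4, -0.4, 0.9]
grip_width: 0.0646
grip_force: 0.0
```

```bash
python3 - <<'E'
from h import *
im,X=look('top'); 
m=(abs(X[...,0]-.530)<.06)&(abs(X[...,1]+.194)<.07)
print('riser',rect(X,m,.045,.075))
m=(abs(X[...,0]-.476)<.035)&(abs(X[...,1]-.193)<.09)
plan((476,193,130,93.7),(476,193,21,93.7))
E
```

```text
riser (array([ 528.1, -195.5]), array([70.4, 50.6]), 83.1, array([54.7, 59.1, 63.2]), 458)
[0.006, 0.02, -0.062] [0.0, 0.0, -0.001] rows 0.1
[0.006, 0.02, 2.118] [0.0, 0.0, -0.001] rows 2.2
```

move_arm:
  targets:
    - [0.38,0.01,0.02,1,0,0,0]
    - [0.38,0.01,0.02,1.8,0,0,0]
    - [0.38,0.01,0.02,2.12,0,0,0]
    - [0.38,0.01,0.02,2.12,0,0,0]
    - [0.38,0.01,0.02,2.12,0,0,0]
    - [-0.5,0.01,0.02,2.12,0,0,0]
    - [-0.5,0.01,0.02,2.12,0,0,0]
    - [-0.5,0.01,0.02,2.12,0,0,0]
    - [-0.5,0.01,0.02,2.12,0,0,0]
    - [-0.5,0.01,0.02,2.12,0,0,0]
    - [-0.5,0.01,0.02,2.12,0,0,0]
    - [-0.5,0.01,0.02,2.12,0,0,0]

```text
time_s: 8.55
ee_pos: [0.4759, 0.1943, 0.0212]
eef_rot: [3.141, 0.0, 1.636]
force: [-0.7, -2.5, 5.7]
grip_width: 0.0451
grip_force: 20.0
```

```bash
python3 -c "
from h import *
plan((476,193,150,93.7),(529,-195,150,82.9),(529,-195,77,82.9))"
```

```text
[-0.026, 0.002, -2.577] [0.001, 0.0, 0.0] rows 2.6
[-7.838, 0.556, -2.576] [0.001, -0.0, 0.189] rows 7.8
[-7.838, 0.555, -1.116] [0.001, -0.0, 0.189] rows 1.5
```

move_arm:
  targets:
    - [-0.5,0,0,-1,0,0,0]
    - [-0.5,0,0,-2,0,0,0]
    - [-0.5,-7.84,0.56,-2.58,0,0,0.189]
    - [-0.5,-7.84,0.56,-2.58,0,0,0.189]
    - [-0.5,-7.84,0.56,-2.58,0,0,0.189]
    - [-0.5,-7.84,0.56,-2.58,0,0,0.189]
    - [-0.5,-7.84,0.56,-2.58,0,0,0.189]
    - [-0.5,-7.84,0.56,-2.58,0,0,0.189]
    - [-0.5,-7.84,0.56,-2.58,0,0,0.189]
    - [-0.5,-7.84,0.56,-2.58,0,0,0.189]
    - [-0.5,-7.84,0.56,-2.58,0,0,0.189]
    - [-0.5,-7.84,0.56,-2.58,0,0,0.189]

```text
time_s: 9.75
ee_pos: [0.5286, -0.1954, 0.1492]
eef_rot: [-3.141, -0.001, 1.445]
force: [0.2, 1.0, -1.2]
grip_width: 0.0446
grip_force: 20.0
```

move_arm:
  targets:
    - [-0.5,0,0,0,0,0,0]
    - [-0.5,0,0,0,0,0,0]

```text
time_s: 9.95
ee_pos: [0.529, -0.1938, 0.1497]
eef_rot: [-3.141, -0.0, 1.448]
force: [-1.2, 0.2, -0.5]
grip_width: 0.0447
grip_force: 20.0
```

```bash
python3 -c "
from h import *
plan((529,-195,150,82.9),(529,-195,77,82.9))"
```

```text
[-0.024, 0.002, -0.006] [-0.0, -0.0, 0.001] rows 0.0
[-0.024, 0.003, 1.454] [-0.0, -0.0, 0.001] rows 1.5
```

move_arm:
  targets:
    - [-0.5,-0.02,0,0.8,0,0,0]
    - [-0.5,-0.02,0,1.3,0,0,0]
    - [-0.5,-0.02,0,1.47,0,0,0]
    - [-0.5,-0.02,0,1.47,0,0,0]
    - [-0.5,-0.02,0,1.47,0,0,0]
    - [-0.5,-0.02,0,1.47,0,0,0]
    - [0.3,-0.02,0,1.47,0,0,0]
    - [0.3,-0.02,0,1.47,0,0,0]
    - [0.3,-0.02,0,1.47,0,0,0]
    - [0.3,-0.02,0,0.8,0,0,0]
    - [0.3,-0.02,0,-0.4,0,0,0]
    - [0.3,-0.02,0,-0.8,0,0,0]

```text
time_s: 11.15
ee_pos: [0.5294, -0.1963, 0.1932]
eef_rot: [3.139, 0.001, 1.447]
force: [-0.0, 0.9, 0.9]
grip_width: 0.061
grip_force: 0.0
```

```bash
python3 -c "
from h import *
plan((601.5,316,180,110),(601.5,316,50,110))"
```

```text
[10.346, 0.163, 0.256] [0.003, 0.002, -0.473] rows 10.4
[10.348, 0.155, 2.856] [0.003, 0.002, -0.473] rows 2.6
```

move_arm:
  targets:
    - [1,10.35,0.16,0.0,0,0,-0.473]
    - [1,10.35,0.16,0.0,0,0,-0.473]
    - [1,10.35,0.16,0.0,0,0,-0.473]
    - [1,10.35,0.16,0.0,0,0,-0.473]
    - [1,10.35,0.16,0.0,0,0,-0.473]
    - [1,10.35,0.16,0.0,0,0,-0.473]
    - [1,10.35,0.16,0.0,0,0,-0.473]
    - [1,10.35,0.16,0.0,0,0,-0.473]
    - [1,10.35,0.16,0.0,0,0,-0.473]
    - [1,10.35,0.16,0.0,0,0,-0.473]
    - [1,10.35,0.16,0.0,0,0,-0.473]
    - [1,10.35,0.16,0.0,0,0,-0.473]

```text
time_s: 12.35
ee_pos: [0.6003, 0.3189, 0.189]
eef_rot: [-3.141, -0.0, 1.923]
force: [0.5, -0.4, 0.0]
grip_width: 0.094
grip_force: 0.0
```

move_arm:
  targets:
    - [1,0,0,0,0,0,0]
    - [1,0,0,0,0,0,0]
    - [1,0,0,0,0,0,0]
    - [1,0,0,0,0,0,0]

```text
time_s: 12.75
ee_pos: [0.6011, 0.3156, 0.1902]
eef_rot: [3.141, -0.0, 1.919]
force: [-0.2, -0.9, -0.8]
grip_width: 0.0939
grip_force: 0.0
```

```bash
python3 - <<'E'
from h import *
im,X=look('top'); save(im,'top2.png')
m=(abs(X[...,0]-.530)<.06)&(abs(X[...,1]+.194)<.1)
print('part',rect(X,m,.08,.11))
plan((601.5,316,180,110),(601.5,316,50,110))
im,X=look('wrist'); save(im,'w1.png')
E
```

```text
part (array([ 527.1, -197.4]), array([143.7,  45.9]), 83.2, array([84.7, 89.2, 93.2]), 866)
[-0.0, 0.01, 0.202] [0.0, -0.0, -0.001] rows 0.2
[-0.0, 0.009, 2.802] [0.0, -0.0, -0.001] rows 2.6
```

View pics/w1.png

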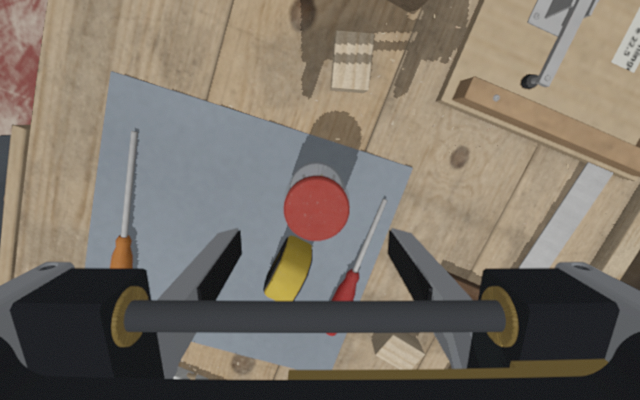

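The wrist view shows the jar lid (317,208) between the fingers, with the red driver's blade tip at (385,198) clear of them.

move_arm:
  targets:
    - [0.74,0,0.01,1,0,0,0]
    - [0.74,0,0.01,2,0,0,0]
    - [0.74,0,0.01,2.8,0,0,0]
    - [0.74,0,0.01,2.8,0,0,0]
    - [0.74,0,0.01,2.8,0,0,0]
    - [0,0,0.01,2.8,0,0,0]
    - [0,0,0.01,2.8,0,0,0]
    - [0,0,0.01,2.8,0,0,0]
    - [0,0,0.01,2.8,0,0,0]
    - [0,0,0.01,2.8,0,0,0]
    - [0,0,0.01,2.8,0,0,0]
    - [0,0,0.01,2.8,0,0,0]
  grip_force: 25

```text
time_s: 14.05
ee_pos: [0.6022, 0.3171, 0.0521]
eef_rot: [3.138, -0.0, 1.92]
force: [-1.4, -0.5, 7.6]
grip_width: 0.0649
grip_force: 25.0
```

```bash
python3 -c "
from h import *
plan((601.5,316,180,110),(547,-59,180,82.9),(547,-59,68,82.9))"
```

```text
[-0.015, -0.011, -2.559] [0.003, -0.0, 0.0] rows 2.6
[-6.69, -3.601, -2.571] [0.003, -0.001, 0.473] rows 7.6
[-6.69, -3.608, -0.331] [0.003, -0.001, 0.473] rows 2.2
```

move_arm:
  targets:
    - [0,0,0,-1,0,0,0]
    - [0,0,0,-2,0,0,0]
    - [0,0,0,-2.6,0,0,0]
    - [0,-6.69,-3.6,-2.6,0,0,0.473]
    - [0,-6.69,-3.6,-2.6,0,0,0.473]
    - [0,-6.69,-3.6,-2.6,0,0,0.473]
    - [0,-6.69,-3.6,-2.6,0,0,0.473]
    - [0,-6.69,-3.6,-2.6,0,0,0.473]
    - [0,-6.69,-3.6,-2.6,0,0,0.473]
    - [0,-6.69,-3.6,-2.6,0,0,0.473]
    - [0,-6.69,-3.6,-2.6,0,0,0.473]
    - [0,-6.69,-3.6,-2.6,0,0,0.473]

```text
time_s: 15.25
ee_pos: [0.546, -0.0626, 0.1806]
eef_rot: [3.141, 0.001, 1.443]
force: [-0.3, 1.1, -1.7]
grip_width: 0.065
grip_force: 25.0
```

move_arm:
  targets:
    - [0,0,0,0,0,0,0]
    - [0,0,0,0,0,0,0]
    - [0,0,0,0,0,0,0]

```text
time_s: 15.55
ee_pos: [0.5467, -0.0582, 0.1799]
eef_rot: [3.141, -0.0, 1.448]
force: [1.0, 0.2, -2.3]
grip_width: 0.0645
grip_force: 25.0
```

```bash
python3 -c "
from h import *
plan((547,-59,180,82.9),(547,-59,70.3,82.9))"
```

```text
[-0.015, 0.008, -0.002] [0.0, -0.0, 0.001] rows 0.0
[-0.015, 0.007, 2.192] [0.0, -0.0, 0.001] rows 2.2
```

move_arm:
  targets:
    - [0,-0.01,0,1,0,0,0]
    - [0,-0.01,0,1.9,0,0,0]
    - [0,-0.01,0,2.19,0,0,0]
    - [0,-0.01,0,2.19,0,0,0]
    - [0,-0.01,0,2.19,0,0,0]
    - [0,-0.01,0,2.19,0,0,0]
    - [0.8,-0.01,0,2.19,0,0,0]
    - [0.8,-0.01,0,2.19,0,0,0]
    - [0.8,-0.01,0,2.19,0,0,0]
    - [0.8,-0.01,0,1.2,0,0,0]
    - [0.8,-0.01,0,0.2,0,0,0]
    - [0.8,-0.01,0,-0.2,0,0,0]

```text
time_s: 16.75
ee_pos: [0.5477, -0.0599, 0.1947]
eef_rot: [3.135, 0.0, 1.447]
force: [-0.4, -0.3, -0.5]
grip_width: 0.0845
grip_force: 0.0
```

```bash
python3 -c "
from h import *
plan((600.5,214,170,83),(600.5,214,38,83))"
```

```text
[5.567, 0.368, 0.495] [0.006, 0.0, -0.002] rows 5.6
[5.568, 0.352, 3.135] [0.006, 0.0, -0.002] rows 2.6
```

move_arm:
  targets:
    - [0.25,5.57,0.37,0.5,0,0,0]
    - [0.25,5.57,0.37,0.5,0,0,0]
    - [0.25,5.57,0.37,0.5,0,0,0]
    - [0.25,5.57,0.37,0.5,0,0,0]
    - [0.25,5.57,0.37,0.5,0,0,0]
    - [0.25,5.57,0.37,0.5,0,0,0]
    - [0.25,5.57,0.37,0.5,0,0,0]
    - [0.25,5.57,0.37,0.5,0,0,0]
    - [0.25,5.57,0.37,0.5,0,0,0]
    - [0.25,5.57,0.37,0.5,0,0,0]
    - [0.25,5.57,0.37,0.5,0,0,0]

```text
time_s: 17.85
ee_pos: [0.5994, 0.2135, 0.1652]
eef_rot: [3.141, -0.0, 1.446]
force: [-0.1, 0.5, 0.1]
grip_width: 0.0591
grip_force: 0.0
```

```bash
python3 - <<'E'
from h import *
im,X=look('top'); save(im,'top3.png')
m=(abs(X[...,0]-.547)<.05)&(abs(X[...,1]+.06)<.05)
print('jar',rect(X,m,.105,.135))
plan((600.5,214,32,83))
im,X=look('wrist'); save(im,'w2.png')
E
```

```text
jar (array([545. , -60.9]), array([57.2, 59.6]), 0.4, array([113.5, 117.3, 121.1]), 393)
[0.01, 0.019, 2.662] [0.0, -0.0, -0.003] rows 2.7
```

View pics/w2.png

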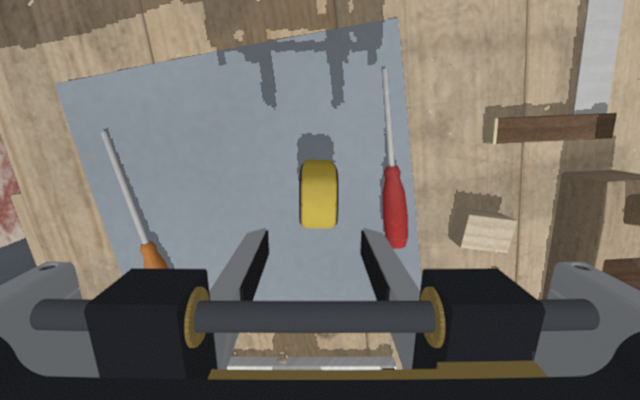

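The tape (320,193) sits centred and parallel between the fingers, and the red driver (393,200) is clear.

move_arm:
  targets:
    - [0.2,0.01,0.02,1,0,0,0]
    - [0.2,0.01,0.02,2,0,0,0]
    - [0.2,0.01,0.02,2.66,0,0,0]
    - [0.2,0.01,0.02,2.66,0,0,0]
    - [0.2,0.01,0.02,2.66,0,0,0]
    - [-0.7,0.01,0.02,2.66,0,0,0]
    - [-0.7,0.01,0.02,2.66,0,0,0]
    - [-0.7,0.01,0.02,2.66,0,0,0]
    - [-0.7,0.01,0.02,2.66,0,0,0]
    - [-0.7,0.01,0.02,2.66,0,0,0]
    - [-0.7,0.01,0.02,2.66,0,0,0]
    - [-0.7,0.01,0.02,2.66,0,0,0]

```text
time_s: 19.15
ee_pos: [0.6011, 0.2149, 0.0333]
eef_rot: [3.139, -0.001, 1.447]
force: [-0.8, -0.8, 6.7]
grip_width: 0.0342
grip_force: 25.0
```

```bash
python3 -c "
from h import *
plan((600.5,214,230,83),(514,-329,230,83),(514,-329,52,83))"
```

```text
[-0.016, -0.001, -3.934] [0.002, -0.001, -0.002] rows 3.9
[-11.007, -0.374, -3.945] [0.002, -0.001, -0.002] rows 11.0
[-11.01, -0.382, -0.385] [0.002, -0.001, -0.002] rows 3.6
```

move_arm:
  targets:
    - [-0.7,0,0,-1,0,0,0]
    - [-0.7,0,0,-2,0,0,0]
    - [-0.7,0,0,-3,0,0,0]
    - [-0.7,0,0,-3.94,0,0,0]
    - [-0.7,-11.0,-0.37,-3.94,0,0,0]
    - [-0.7,-11.0,-0.37,-3.94,0,0,0]
    - [-0.7,-11.0,-0.37,-3.94,0,0,0]
    - [-0.7,-11.0,-0.37,-3.94,0,0,0]
    - [-0.7,-11.0,-0.37,-3.94,0,0,0]
    - [-0.7,-11.0,-0.37,-3.94,0,0,0]
    - [-0.7,-11.0,-0.37,-3.94,0,0,0]
    - [-0.7,-11.0,-0.37,-3.94,0,0,0]

```text
time_s: 20.35
ee_pos: [0.5367, -0.1822, 0.2291]
eef_rot: [3.141, 0.0, 1.447]
force: [1.3, 0.0, -2.5]
grip_width: 0.0334
grip_force: 25.0
```

```bash
python3 -c "
from h import *
plan((514,-328,230,83))"
```

```text
[-2.951, -0.09, -0.017] [0.0, 0.0, -0.002] rows 3.0
```

move_arm:
  targets:
    - [-0.7,-2.9,-0.09,0,0,0,0]
    - [-0.7,-2.9,-0.09,0,0,0,0]
    - [-0.7,-2.9,-0.09,0,0,0,0]
    - [-0.7,-2.9,-0.09,0,0,0,0]
    - [-0.7,-2.9,-0.09,0,0,0,0]
    - [-0.7,-2.9,-0.09,0,0,0,0]
    - [-0.7,-2.9,-0.09,0,0,0,0]
    - [-0.7,-2.9,-0.09,0,0,0,0]

```text
time_s: 21.15
ee_pos: [0.5155, -0.3227, 0.229]
eef_rot: [3.141, 0.0, 1.448]
force: [-0.3, 0.7, -1.4]
grip_width: 0.0336
grip_force: 25.0
```

```bash
python3 -c "
from h import *
plan((514,-328,100,83),(514,-328,51.6,83))"
```

```text
[-0.11, -0.018, 2.58] [0.0, 0.0, -0.0] rows 2.6
[-0.109, -0.018, 3.548] [0.0, 0.0, -0.0] rows 1.0
```

move_arm:
  targets:
    - [-0.7,-0.1,-0.02,1,0,0,0]
    - [-0.7,-0.1,-0.02,2,0,0,0]
    - [-0.7,-0.1,-0.02,3,0,0,0]
    - [-0.7,-0.1,-0.02,3.4,0,0,0]
    - [-0.7,-0.1,-0.02,3.55,0,0,0]
    - [-0.7,-0.1,-0.02,3.55,0,0,0]
    - [-0.7,-0.1,-0.02,3.55,0,0,0]
    - [-0.7,-0.1,-0.02,3.55,0,0,0]

```text
time_s: 21.95
ee_pos: [0.514, -0.3284, 0.052]
eef_rot: [3.141, 0.001, 1.447]
force: [-0.2, -0.1, -2.1]
grip_width: 0.0339
grip_force: 25.0
```

move_arm:
  targets:
    - [0.1,0,0,0,0,0,0]
    - [0.1,0,0,0,0,0,0]
    - [0.1,0,0,0,0,0,0]
    - [0.1,0,0,-1,0,0,0]
    - [0.1,0,0,-2,0,0,0]
    - [0.1,0,0,-3,0,0,0]
    - [0.1,0,0,-3,0,0,0]

```text
time_s: 22.65
ee_pos: [0.5154, -0.3298, 0.2089]
eef_rot: [3.131, 0.006, 1.447]
force: [-0.1, -0.2, -0.0]
grip_width: 0.0515
grip_force: 0.0
```

```bash
python3 -c "
from h import *
im,X=look('top')
m=(abs(X[...,0]-.514)<.05)&(abs(X[...,1]+.329)<.055)
print('tape',rect(X,m,.035,.1),rect(X,m,.06,.1))
plan((405,135,200,95.5),(405,135,18.5,95.5))"
```

```text
tape (array([ 512. , -324.3]), array([63.1, 37.6]), 83.4, array([45.9, 81.8, 88.2]), 360) (array([ 512.1, -324.2]), array([62.1, 37.3]), 84.2, array([64.6, 83. , 88.3]), 307)
[8.941, -3.321, 0.051] [0.005, 0.004, -0.22] rows 9.5
[8.952, -3.341, 3.681] [0.005, 0.004, -0.22] rows 3.6
```

move_arm:
  targets:
    - [0.1,8.94,-3.32,0,0,0,-0.236]
    - [0.1,8.94,-3.32,0,0,0,-0.236]
    - [0.1,8.94,-3.32,0,0,0,-0.236]
    - [0.1,8.94,-3.32,0,0,0,-0.236]
    - [0.1,8.94,-3.32,0,0,0,-0.236]
    - [0.1,8.94,-3.32,0,0,0,-0.236]
    - [0.1,8.94,-3.32,0,0,0,-0.236]
    - [0.1,8.94,-3.32,0,0,0,-0.236]
    - [0.1,8.94,-3.32,0,0,0,-0.236]
    - [0.1,8.94,-3.32,0,0,0,-0.236]
    - [0.1,8.94,-3.32,0,0,0,-0.236]
    - [0.1,8.94,-3.32,0,0,0,-0.236]

```text
time_s: 23.9
ee_pos: [0.4038, 0.1356, 0.2005]
eef_rot: [-3.14, 0.0, 1.684]
force: [1.0, -0.6, -0.4]
grip_width: 0.0516
grip_force: 0.0
```

move_arm:
  targets:
    - [0.1,0,0,0,0,0,0]
    - [0.1,0,0,0,0,0,0]
    - [0.1,0,0,0,0,0,0]
    - [0.1,0,0,0,0,0,0]

```text
time_s: 24.3
ee_pos: [0.4042, 0.1352, 0.2012]
eef_rot: [-3.142, 0.0, 1.682]
force: [-0.2, -0.2, 0.2]
grip_width: 0.0516
grip_force: 0.0
```

```bash
python3 - <<'E'
from h import *
im,X=look('wrist'); save(im,'w3.png')
print(ctrl.get_obs()['ee_pos'])
# handle: orange pixels; blade: driver mask
r=ctrl.cut_out('wrist','orange_driver')
for q in r[:2]:
    m=q['region']; P=X[m]; P=P[(P[:,2]>.006)&(P[:,2]<.05)]
    print(round(q['score'],2),np.round(q['point']),cv2.minAreaRect(P[:,:2].astype(np.float32)*1000))
hsv=cv2.cvtColor(im,cv2.COLOR_RGB2HSV); m=(abs(hsv[...,0].astype(int)-12)<6)&(hsv[...,1]>180)
P=X[m]; P=P[(abs(P[:,0]-.405)<.04)&(abs(P[:,1]-.135)<.08)&(P[:,2]>.008)]
print('handle',cv2.minAreaRect(P[:,:2].astype(np.float32)*1000),len(P))
plan((405,135,18.5,96.5))
E
```

```text
[0.40420615 0.13527504 0.20126847]
0.82 [316. 172.] ((398.8927001953125, 198.96078491210938), (25.131792068481445, 217.96511840820312), 6.8808465003967285)
handle ((0.0, 0.0), (0.0, 0.0), 0.0) 0
[-0.009, 0.015, 3.655] [0.0, 0.0, -0.002] rows 3.7
```

View pics/w3.png

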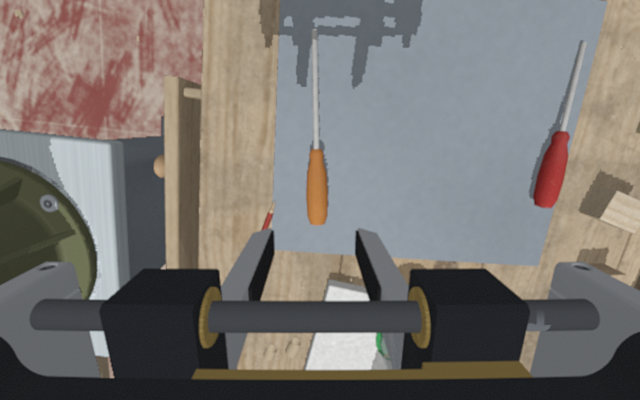

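The wrist view shows the orange handle (317,187) between the fingers and parallel to them. The driver measures 218×25 mm, with its middle at (399,199) mm.

move_arm:
  targets:
    - [0.1,0,0.01,1,0,0,0]
    - [0.1,0,0.01,2,0,0,0]
    - [0.1,0,0.01,3,0,0,0]
    - [0.1,0,0.01,3.5,0,0,0]
    - [0.1,0,0.01,3.65,0,0,0]
    - [0.1,0,0.01,3.65,0,0,0]
    - [-0.9,0,0.01,3.65,0,0,0]
    - [-0.9,0,0.01,3.65,0,0,0]
    - [-0.9,0,0.01,3.65,0,0,0]
    - [-0.9,0,0.01,3.65,0,0,0]
    - [-0.9,0,0.01,3.65,0,0,0]
    - [-0.9,0,0.01,3.65,0,0,0]

```text
time_s: 25.6
ee_pos: [0.4051, 0.1358, 0.0192]
eef_rot: [3.14, -0.0, 1.683]
force: [0.4, -0.5, 5.9]
grip_width: 0.0251
grip_force: 25.0
```

```bash
python3 - <<'E'
from h import *
o=ctrl.get_obs(); print(o['grip_width'])
b=np.radians(-7.0); ex=np.array([np.cos(b),np.sin(b)]); ey=np.array([-ex[1],ex[0]])
h=np.array([528,-196])-86*ex-64*ey
print(h)
z=o['ee_pos'][2]*1000+15
plan((405,135,120,96.5),(*h,120,82.9),(*h,z+.5,82.9))
E
```

```text
0.025143679010378343
[ 434.84139298 -249.04219017]
[-0.015, -0.001, -2.015] [0.001, -0.0, -0.001] rows 2.0
[-7.714, -0.266, -2.016] [0.001, -0.0, 0.236] rows 7.7
[-7.714, -0.268, -0.311] [0.001, -0.0, 0.236] rows 1.7
```

move_arm:
  targets:
    - [-0.9,0,0,-1,0,0,0]
    - [-0.9,0,0,-2.0,0,0,0]
    - [-0.9,-7.71,-0.27,-2.0,0,0,0.236]
    - [-0.9,-7.71,-0.27,-2.0,0,0,0.236]
    - [-0.9,-7.71,-0.27,-2.0,0,0,0.236]
    - [-0.9,-7.71,-0.27,-2.0,0,0,0.236]
    - [-0.9,-7.71,-0.27,-2.0,0,0,0.236]
    - [-0.9,-7.71,-0.27,-2.0,0,0,0.236]
    - [-0.9,-7.71,-0.27,-2.0,0,0,0.236]
    - [-0.9,-7.71,-0.27,-2.0,0,0,0.236]
    - [-0.9,-7.71,-0.27,-2.0,0,0,0.236]
    - [-0.9,-7.71,-0.27,-2.0,0,0,0.236]

```text
time_s: 26.8
ee_pos: [0.4338, -0.249, 0.1182]
eef_rot: [-3.14, -0.001, 1.445]
force: [-0.5, 0.2, -0.8]
grip_width: 0.0248
grip_force: 25.0
```

move_arm:
  targets:
    - [-0.9,0,0,0,0,0,0]
    - [-0.9,0,0,0,0,0,0]
    - [-0.9,0,0,0,0,0,0]
    - [-0.9,0,0,0,0,0,0]

```text
time_s: 27.2
ee_pos: [0.4344, -0.2484, 0.1189]
eef_rot: [3.141, 0.0, 1.448]
force: [0.3, 0.3, -1.4]
grip_width: 0.0246
grip_force: 25.0
```

```bash
python3 -c "
from h import *
plan((434.8,-249,34.7,82.9))"
```

```text
[-0.011, 0.009, 1.684] [0.0, 0.0, 0.001] rows 1.7
```

move_arm:
  targets:
    - [-0.9,0,0,0.8,0,0,0]
    - [-0.9,0,0,1.4,0,0,0]
    - [-0.9,0,0,1.68,0,0,0]
    - [-0.9,0,0,1.68,0,0,0]
    - [-0.9,0,0,1.68,0,0,0]
    - [-0.1,0,0,1.68,0,0,0]
    - [-0.1,0,0,1.68,0,0,0]
    - [-0.1,0,0,1.68,0,0,0]
    - [-0.1,0,0,0.8,0,0,0]
    - [-0.1,0,0,-0.2,0,0,0]
    - [-0.1,0,0,-1.2,0,0,0]
    - [-0.1,0,0,-2,0,0,0]

```text
time_s: 28.4
ee_pos: [0.4343, -0.2489, 0.222]
eef_rot: [3.139, 0.001, 1.447]
force: [-0.0, 0.6, 0.1]
grip_width: 0.0424
grip_force: 0.0
```

```bash
python3 -c "
from h import *
plan((300,100,230,82.9))"
```

```text
[6.593, -3.528, -0.175] [0.002, 0.001, -0.0] rows 7.5
```

move_arm:
  targets:
    - [-0.1,6.59,-2.5,-0.2,0,0,0]
    - [-0.1,6.59,-2.5,-0.2,0,0,0]
    - [-0.1,6.59,-2.5,-0.2,0,0,0]
    - [-0.1,6.59,-2.5,-0.2,0,0,0]
    - [-0.1,6.59,-2.5,-0.2,0,0,0]
    - [-0.1,6.59,-2.5,-0.2,0,0,0]
    - [-0.1,6.59,-2.5,-0.2,0,0,0]
    - [-0.1,6.59,-2.5,-0.2,0,0,0]
    - [-0.1,6.59,-2.5,-0.2,0,0,0]
    - [-0.1,6.59,-2.5,-0.2,0,0,0]

```text
time_s: 29.4
ee_pos: [0.3512, 0.0928, 0.2288]
eef_rot: [3.141, 0.0, 1.446]
force: [-0.3, -0.5, 0.1]
grip_width: 0.0424
grip_force: 0.0
```

```bash
python3 - <<'E'
from h import *
im,X=look('top')
def M(x,y,a,b): return (abs(X[...,0]-x)<a)&(abs(X[...,1]-y)<b)
print('part',rect(X,M(.528,-.196,.06,.1),.08,.11))
print('jar',rect(X,M(.547,-.06,.05,.05),.105,.135))
print('tape',rect(X,M(.514,-.329,.05,.055),.035,.1))
for r in ctrl.cut_out('top','orange_driver')[:1]:
    print(r['score'],rect(X,r['region'],.027,.06))
for r in ctrl.cut_out('top','red_driver')[:1]:
    print('red',r['score'],rect(X,r['region'],.02,.06))
cv2.imwrite('pics/fin.png',cv2.resize(im[140:300,190:490,::-1],None,fx=2.6,fy=2.6,interpolation=cv2.INTER_CUBIC))
E
```

```text
part (array([ 527. , -197.3]), array([143.8,  45.4]), 82.9, array([85.4, 89.3, 93.1]), 867)
jar (array([544.5, -60.3]), array([58.8, 57.4]), 45.9, array([113. , 117.1, 120.8]), 389)
tape (array([ 511.5, -329.8]), array([74.6, 38.1]), 82.1, array([45.6, 81.5, 88.3]), 360)
0.71 (array([ 432.9, -246. ]), array([89.5, 24.1]), 81.7, array([33.1, 41.3, 46.9]), 232)
red 0.79 (array([682.2, 190.5]), array([25.3, 85.3]), 0.0, array([21.1, 26.8, 32.6]), 185)
```

View pics/fin.png

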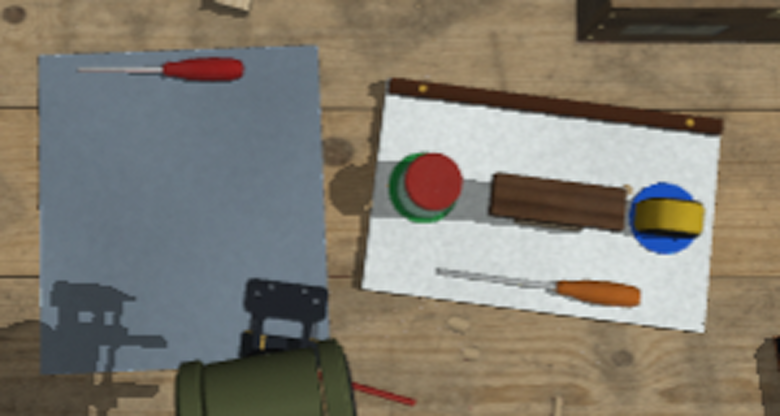

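Everything is in place. In the crop the part (558,200) lies on the riser, the jar (430,182) is on green, the tape (668,216) is on blue, the driver (540,285) lies in front, and the red driver (205,70) is untouched.

```bash
python3 -c "
from h import *
print(ctrl.hand_in())"
```

```text
the job is handed in; nothing more can be done
None
```

I finished the layout and handed it in after about 29 s of robot time. By the last camera measurements everything is in tolerance: block, part, jar and tape are within about 5 mm of their targets, and the orange driver lies parallel in front. The hand-in gave no verdict.

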